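# Close the bayonet cap of the pressure-filter holder

## Robot

A 6-joint arm with a two-finger parallel gripper is mounted at the origin on a cart in front of the work surface, level with it; the furniture and walls round the work are solid. World frame = base frame: x ahead of the robot, y to its left, z up, the work surface at z = 0. Lengths are in mm, angles in rad, forces in N, time in s.
With the tool pointing down it reaches from about 325 to 775 mm from the base axis. Payload 9.3 kg.
Tool frame: the origin (TCP) lies midway between the tips of the shut fingers; the grasp point (between the pads) lies 19 mm behind it; z points along the fingers, y is the line along which they close (so a half turn about z gives the same grasp; the last joint's range is limited). The gripper opens to 85 mm and grips with 20 to 120 N. Pads are 22 mm wide; open, the fingers measure 114 mm over their backs; the gripper's body (76 mm by 85 mm) begins 54 mm behind the grasp point. The pads swing forward as they close: fully open they stand 13 mm farther back than shut.
Start: joints at [1.057, 0.259, 0.021, 1.334, 0, 1.418], TCP at [194.164, 514.584, 231.279] pointing down, gripper open.
Joint ranges: [-3.04, 3.04], [-0.91, 1.82], [-1.04, 1.36], [-1.92, 1.95], [-1.52, 1.45], [-3.14, 3.14]. Speed limits (rad/s): [2.22, 2.22, 2.79, 3.14, 3.14, 3.14].

## Interface

Orientations are given as a rotation vector (axis times angle).
In Python, from station import * gives the robot as it stands.
- The arm moves only by the tool send_rows, never from a script. Its argument "motion" is a list of rows, each a list of 2 entries, a list of its own where there are three numbers: the shift along the tool's x, y, z scaled (see below), then the turn about the tool's z scaled (see below). In form: [[[tx, ty, tz], roll], ...]. A call has 1 to 10 rows; each row is the pose to reach, as a shift and turn from the pose commanded when the call began, along the tool's axes at that moment; what a row does not reach only later rows make up. The controller multiplies each number of a shift by 0.8 m and each number of a turn by pi/4 rad. A row lasts 1/8 s, in which the tool goes at most 62.5 mm and 10.7 degrees, less where a joint would pass 70% of its speed; a pose out of reach is approached as far as the arm can. A call with a number of a shift or a turn outside -1 to 1 is refused whole. A call with a gripper value outside its range is refused whole. "gripper" is the closure, from 0 (fully open) to 1 (shut), set as the call begins (left out, the last holds). The fingers move at their own pace and stop on an object; "squeeze" is the grip in N (left out, the last holds). Time passes only in rows, so rows that repeat a pose let the fingers close. It gives the time, the measured TCP pose, the force, the opening and the grip force at its end, in the units of the state.
- state(): the state, without advancing time (a new reading comes with each control period).
- get_image(name): name is "side" or "top"; returns a dict with "image" (400x640x3 uint8, red, green, blue), "K" (3x3 intrinsics, pixels), "camera_from_world" (4x4, takes a point from world to camera coordinates). Camera axes: x right, y down, z forward; pixel columns grow to the right and rows downward; lengths in mm; the calibration is good to about 2 mm. A picture is of the moment at which its call begins. There is no depth.
- close_job(): hands the job in; it is judged then, once.
The state is a dict: "clock": time; "joint_pos": joint angles; "qvel": joint speeds; "tau": joint torques, N m; "ee_pos": TCP position; "tool_rot": TCP orientation; "force": force on the tool from outside, world axes, zero at the start; "wrist_torque": the same for the moment, N m; "opening": finger opening in mm; "gripper_force": force on a finger pad.
Only numpy, scipy, OpenCV 4.12 (cv2) and the standard library are available. Lean on these libraries where they do the work, as an engineer would, in place of code of your own. Each camera call takes 0.05 s, during which the arm holds its last target. There are 200 camera calls.

## Task

Close the steel pressure-filter holder: push its cap straight down until it is seated on the slotted collar, then push one of the cap's two blue handles round clockwise (seen from above) until its pin reaches the end of the L-shaped slot and the cap is locked. Only push with the fingers: do not pinch a handle and do not pull the cap up. Leave the cup under the outlet and everything else on the bench where it is.

Things in the scene. Friction and masses are not known exactly. Their poses are not given: they have to be found in the camera images.
- holder: stainless pressure-filter holder, fixed to the bench: round foot 144 mm across, three legs, flange 112 mm across at 74 to 86 mm up, and on top an upright collar 84 mm across, 108 to 150 mm up, with two L-shaped slots 11 mm wide. Origin: underside of the foot, on the collar's axis; z up, x towards the brass hose barb (95 mm up, 54 mm from the axis)
- press (a joint): how far the cap is pushed down: 0 = pins just inside the slots' mouths, 0.018 m = fully down, the cap's flange on the collar, pins at the slots' corners. Starts at 0 to 0.005. Rubber rings keep it where it is left; pushing it takes 5 to 12 N. The slots let it turn only when it is down by more than about 0.0165
- turn (a joint): how far the cap is turned, clockwise seen from above: 0 = pins in the upright legs, about 1.05 to 1.07 rad = pins at the ends of the level legs, locked (green dot). About 0.03 rad of play at either end. Stiff, about 3 N at a handle; stays where it is left
- cap_top (a point): middle of the black pressing pad (44 mm across) on top of the steel cap (85 mm across), on the barrel's axis; 185 mm above the bench when joint press is 0, 167 mm when the cap is down. The cap's frame turns with it; its z points up
- left_handle (a point): centre of the blue handle 72 mm from the axis on the cap's +y side: a bar 36 mm long (54 to 90 mm from the axis), 15 mm high, 19 mm wide over its black rubber flanks, on the end of a 9 mm steel pin through the slot. 142 mm above the bench when press is 0, 124 mm when down. Site axes: y out along the bar, z up, x across it, the way it moves when turned clockwise
- right_handle (a point): centre of the other blue handle, the same size, opposite the first (on the cap's -y side); turned clockwise it moves along -x of its point
- lock_mark_left (a point): where the centre of the left handle stands when the cap is locked (72 mm from the axis, 124 mm above the bench); fixed to the holder. Each slot goes down from its open mouth (red dot, at the holder's +y and -y), then from its lower end 60 degrees level and clockwise seen from above to the green dot
- filtrate_cup: loose grey weighing cup, 47 mm across, 39 mm high, standing on the foot under the outlet; origin under its centre; leave it
- empty_cup: loose weighing cup, 51 mm across, 39 mm high, on the bench beside the holder; origin under its centre; leave it
- beaker: loose glass beaker, 53 mm across, 69 mm high, behind the holder; origin under its centre; leave it
- spatula: loose spatula 195 mm long, 8 mm high, lying in front of the balance; leave it
- marker: loose marker pen 134 mm long, 13 mm thick, lying in front of the hotplate; leave it
- micropipette: loose pipette, 259 mm long, lying at the far left; leave it
- sample_cup_2: loose weighing cup 55 mm across, 39 mm high, right of the balance; leave it
- weight_0: loose steel weight 23 mm across, 48 mm high, right of the balance; leave it
- weight_1: loose steel weight 19 mm across, 40 mm high, right of the balance; leave it

How it is judged:
By the outcome, as a careful person would: the job done as asked, in the order asked, and still so for the second after the job is handed in, with the robot touching nothing.
It also fails if it takes over 48 s, if anything falls off the work surface, if the arm or the gripper's body presses on something with over 40 N, if the wrist force passes 120 N, or if a joint passes its speed limit or range.

## Working session

There is one attempt and no reset: what is moved stays moved. The work goes in short steps, Python scripts to look and compute and a tool call to move; the robot and the scene stay as the last step left them, time stands still between calls to the robot, and variables do not carry over. Pictures are saved under pics/ and viewed, at most 10 in all, crops included, and the job is handed in when it is done.

Besides the shell and the picture viewer there is one more tool, called after ">>>" in YAML: its name, and indented under it one key for each argument. send_rows: Moves the arm, as the interface text tells. Its arguments: {"type":"object","properties":{"motion":{"type":"array","items":{"type":"array"}},"gripper":{"type":"number"},"squeeze":{"type":"number"}},"required":["motion"]}

```bash
mkdir -p pics; cat > h.py <<'E'
from station import *
import numpy as np, cv2
from scipy.spatial.transform import Rotation as R
def ray(im,u,v):
    T=np.array(im["camera_from_world"]);K=np.array(im["K"])
    d=T[:3,:3].T@np.linalg.solve(K,[u,v,1]);return -T[:3,:3].T@T[:3,3],d
def onz(im,u,v,z):
    c,d=ray(im,u,v);return c+d*(z-c[2])/d[2]
def proj(im,p):
    T=np.array(im["camera_from_world"]);q=np.array(im["K"])@(T[:3,:3]@np.array(p)+T[:3,3]);return q[:2]/q[2]
E
python3 - <<'E'
from h import *
for n in("top","side"):
    i=get_image(n);cv2.imwrite(f"pics/{n}0.png",i["image"][:,:,::-1])
    print(n,ray(i,320,200),i["K"][0])
print(state())
E
```

```text
top (array([ 329.0027552 ,   75.56476126, 1659.64582105]), array([ 1.54924215e-01, -3.46800350e-04, -9.87971281e-01])) [368.63093615   0.         320.29781003]
side (array([ -263.88081971, -1179.52513107,   738.9568196 ]), array([ 0.51989158,  0.76622778, -0.37784219])) [491.75844923   0.         314.03920837]
{'clock': 0.1, 'joint_pos': array([1.05738947e+00, 2.59166810e-01, 2.08518133e-02, 1.33368486e+00,
       3.02450140e-05, 1.41819035e+00]), 'qvel': array([ 0.00166324, -0.00207096,  0.0018912 , -0.00098317, -0.00114063,
        0.00082772]), 'tau': array([ 5.06207318e-03, -5.56693447e+01,  3.45070124e+01,  1.16436370e-02,
       -1.64046560e-04, -1.43785468e-05]), 'ee_pos': array([194.04553239, 514.38164615, 230.71539018]), 'tool_rot': array([-5.63599866e-01, -3.09019500e+00,  1.77088261e-03]), 'force': array([ 0.67540512, -0.40034491,  0.69767337]), 'wrist_torque': array([ 0.0338807 ,  0.01134217, -0.01154049]), 'gripper_force': 0.0, 'opening': 85.87002630847341}
```

View pics/top0.png

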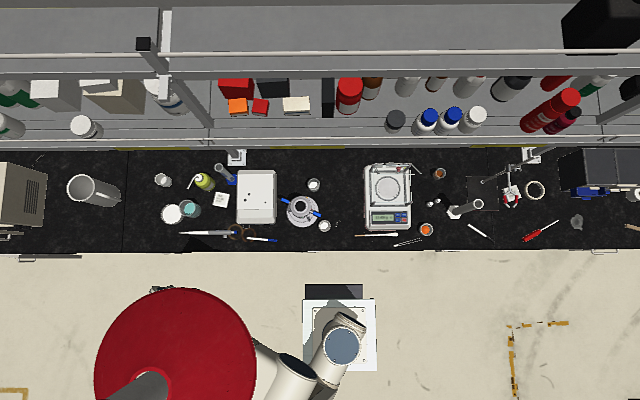

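View pics/side0.png

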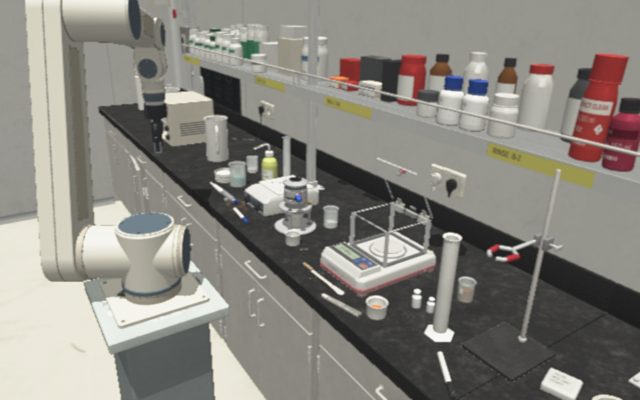

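The top view has the holder at about (302,208), with handles at about (283,200) and (318,216). In the side view it is at about (295,205). Next I'll enlarge both and measure.

```bash
python3 - <<'E'
from h import *
a=get_image("top");b=get_image("side")
A=cv2.resize(a["image"][170:245,260:350],None,fx=6,fy=6,interpolation=2)[:,:,::-1]
B=cv2.resize(b["image"][165:260,255:350],None,fx=6,fy=6,interpolation=2)[:,:,::-1]
B=B[:,:]
C=np.zeros((570,1110,3),np.uint8);C[:450,:540]=A;C[:,540:]=B
cv2.imwrite("pics/c1.png",cv2.resize(C,(800,411)))
for n,i,(u0,u1,v0,v1) in(("top",a,(270,335,180,235)),("side",b,(270,320,170,235))):
    h=cv2.cvtColor(i["image"],cv2.COLOR_RGB2HSV)
    m=cv2.inRange(h,(100,130,50),(130,255,255));k=np.zeros_like(m);k[v0:v1,u0:u1]=m[v0:v1,u0:u1]
    _,_,s,c=cv2.connectedComponentsWithStats(k)
    for q,w in list(zip(s,c))[1:]: print(n,q,w.round(1), onz(i,*w,138).round(1))
print(onz(a,301,206,183))
E
```

```text
top [281 198   9   6  32] [284.8 200.2] [567.7 222.3 138. ]
top [313 211   9   6  29] [316.7 213.8] [509.9  89.2 138. ]
side [296 195   5   7  27] [298.1 198. ] [510.8  89.8 138. ]
[536.56738079 152.07678129 183.        ]
```

View pics/c1.png

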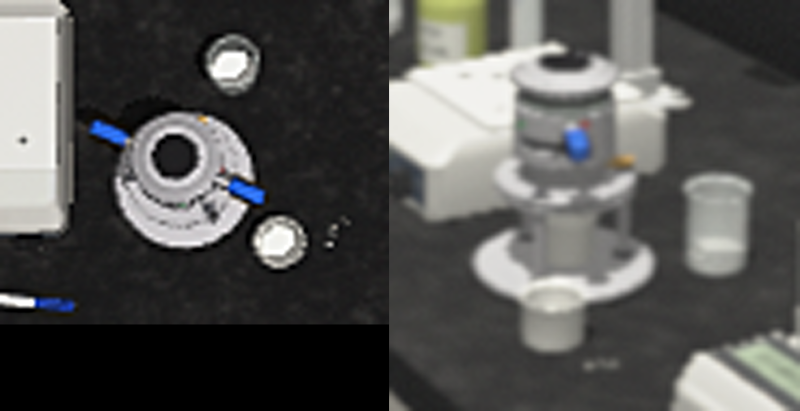

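Handles come out at (568,222) and (510,89), and the axis at about (538.5,155). The cap's +y points to about 66.5°. I'll use the right handle because the front is clear. First move: above the pad with the fingers shut.

>>> send_rows:
  motion:
    - [[-0.05,-0.024,-0.01],-0.09]
    - [[-0.11,-0.052,-0.02],-0.19]
    - [[-0.17,-0.081,-0.02],-0.3]
    - [[-0.23,-0.11,-0.02],-0.42]
    - [[-0.3,-0.143,-0.02],-0.54]
    - [[-0.36,-0.172,-0.02],-0.66]
    - [[-0.42,-0.2,-0.02],-0.78]
    - [[-0.48,-0.229,-0.01],-0.88]
    - [[-0.53,-0.253,0],-0.97]
    - [[-0.562,-0.268,0],-0.97]
  gripper: 1
  squeeze: 60

```text
clock: 1.45
ee_pos: [540.1, 153.4, 230.2]
tool_rot: [0.624, -3.077, -0.0]
force: [-0.1, -0.6, -0.4]
opening: 0.1
gripper_force: 0.0
```

>>> send_rows:
  motion:
    - [[0,0,0],-0.2]
    - [[0,0,0],-0.42]
    - [[0,0,0],-0.64]
    - [[0,0,0],-0.84]
    - [[0,0,0],-0.96]
    - [[0,0,0],-0.96]
    - [[0,0,0],-0.96]

```text
clock: 2.33
ee_pos: [539.1, 155.3, 231.2]
tool_rot: [1.712, -2.634, -0.0]
force: [0.0, -0.6, 0.2]
opening: 0.5
gripper_force: 0.0
```

```bash
cat >> h.py <<'E'
def plan(targets):  # (x,y,z,ydir_deg) -> row numbers
    s=state();M=R.from_rotvec(s["tool_rot"]).as_matrix();y0=np.degrees(np.arctan2(M[1,1],M[0,1]))
    print("clock",round(s["clock"],2),"tcp",s["ee_pos"].round(1),"ydir",y0.round(1),"open",round(s["opening"],1),"F",s["force"].round(1),"tilt",M[:,2].round(3))
    for t in targets:
        d=M.T@(np.array(t[:3])-s["ee_pos"])/800
        print(d.round(4).tolist(),round(-((t[3]-y0+180)%360-180)/45,3))
E
python3 - <<'E'
from h import *
plan([(538.5,155,195,156.5),(538.5,155,166,156.5)])
a=get_image("top");b=get_image("side")
A=cv2.resize(a["image"][170:245,260:350],None,fx=6,fy=6,interpolation=2)[:,:,::-1]
B=cv2.resize(b["image"][165:260,255:350],None,fx=6,fy=6,interpolation=2)[:,:,::-1]
C=np.zeros((570,1110,3),np.uint8);C[:450,:540]=A;C[:,540:]=B
cv2.imwrite("pics/c2.png",cv2.resize(C,(800,411)))
E
```

```text
clock 2.33 tcp [539.1 155.3 231.2] ydir 156.1 open 0.5 F [ 0.  -0.6  0.2] tilt [-0. -0. -1.]
[0.0006, 0.0005, 0.0452] -0.01
[0.0006, 0.0005, 0.0815] -0.01
```

View pics/c2.png

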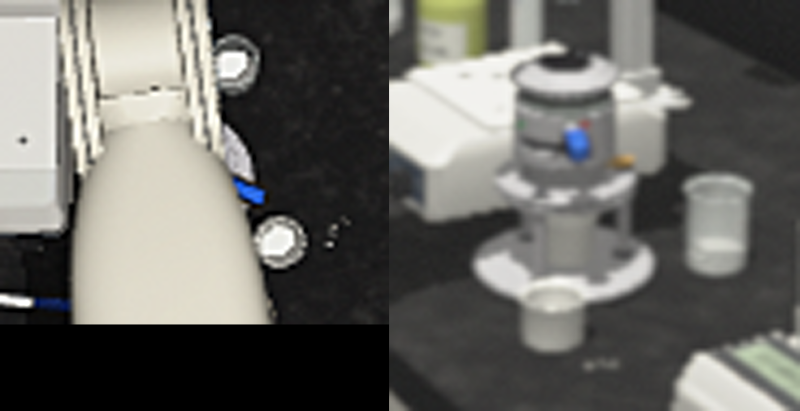

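The side crop shows the cap unpressed and unmoved: pad at crop (565,62), handle at (577,143). The gripper is just above the crop. Now pressing down.

>>> send_rows:
  motion:
    - [[0,0,0.03],0]
    - [[0,0,0.045],0]
    - [[0,0,0.052],0]
    - [[0,0,0.058],0]
    - [[0,0,0.064],0]
    - [[0,0,0.07],0]
    - [[0,0,0.075],0]
    - [[0,0,0.079],0]
    - [[0,0,0.082],0]
    - [[0,0,0.082],0]

```text
clock: 3.68
ee_pos: [539.5, 155.3, 166.9]
tool_rot: [-1.714, 2.631, -0.002]
force: [-1.2, -1.7, 8.1]
opening: -0.0
gripper_force: 4.4
```

>>> send_rows:
  motion:
    - [[0,0,0],0]
    - [[0,0,0],0]

```text
clock: 3.92
ee_pos: [539.5, 155.3, 166.9]
tool_rot: [-1.714, 2.631, -0.001]
force: [-1.8, -0.3, 8.7]
opening: -0.1
gripper_force: 4.4
```

>>> send_rows:
  motion:
    - [[0,0,0.002],0]
    - [[0,0,0.004],0]
    - [[0,0,0.004],0]
    - [[0,0,0.004],0]

```text
clock: 4.42
ee_pos: [539.7, 155.3, 166.6]
tool_rot: [-1.712, 2.628, -0.004]
force: [-9.3, -2.0, 31.1]
opening: -0.3
gripper_force: 16.0
```

>>> send_rows:
  motion:
    - [[0,0,-0.03],0]
    - [[0,0,-0.08],0]
    - [[0,0,-0.08],0]
    - [[0,0,-0.08],0]

```text
clock: 4.92
ee_pos: [539.0, 155.3, 226.1]
tool_rot: [1.715, -2.632, -0.0]
force: [-0.2, -0.2, 0.7]
opening: -0.3
gripper_force: 0.0
```

```bash
cat >> h.py <<'E'
def behind(phi,off,z,r=75,ax=(538.5,155.3)):
    a=np.radians(phi);u=np.array([np.cos(a),np.sin(a)]);t=np.array([u[1],-u[0]])
    p=np.array(ax)+r*u-off*t;return (*p,z,phi-90)
E
python3 - <<'E'
from h import *
b=get_image("side");h=cv2.cvtColor(b["image"],cv2.COLOR_RGB2HSV)
m=cv2.inRange(h,(100,130,50),(130,255,255));k=np.zeros_like(m);k[170:235,270:320]=m[170:235,270:320]
w=cv2.connectedComponentsWithStats(k)[3][1:];print(w,proj(b,(510,89,124)),proj(b,(510,89,142)))
plan([behind(-113.5,42,228),behind(-113.5,42,112)])
E
```

```text
[[298.07407407 202.44444444]] [297.95777917 202.09307648] [297.99145713 196.98286557]
clock 4.97 tcp [538.8 155.2 225.6] ydir 156.2 open 0.1 F [-0.2  0.5 -0.3] tilt [-0.001 -0.    -1.   ]
[0.0935, -0.0526, -0.0029] -0.007
[0.0934, -0.0527, 0.1421] -0.007
```

The handle is down at z = 124 (row 202.4 measured, 202.1 expected). I'll move behind it and then lower.

>>> send_rows:
  motion:
    - [[0.045,-0.025,0],0]
    - [[0.0935,-0.0526,0],0]
    - [[0.0935,-0.0526,0.03],0]
    - [[0.0935,-0.0526,0.07],0]
    - [[0.0935,-0.0526,0.11],0]
    - [[0.0935,-0.0526,0.135],0]
    - [[0.0935,-0.0526,0.142],0]
    - [[0.0935,-0.0526,0.142],0]

```text
clock: 5.98
ee_pos: [547.2, 69.9, 112.6]
tool_rot: [1.715, -2.631, -0.001]
force: [0.4, 0.1, -0.5]
opening: 0.1
gripper_force: 0.0
```

```bash
python3 - <<'E'
from h import *
plan([behind(-113.5,o,112) for o in(32,26)]+[behind(-113.5-d,24,112) for d in(0,6,12,18,24,30,36)])
b=get_image("side")
cv2.imwrite("pics/c3.png",cv2.resize(b["image"][150:250,240:360],None,fx=6,fy=6,interpolation=2)[:,:,::-1])
E
```

```text
clock 5.97 tcp [547.2  69.9 112.6] ydir 156.2 open 0.1 F [ 0.4  0.1 -0.5] tilt [-0.001  0.    -1.   ]
[0.0002, 0.0126, 0.0008] -0.007
[0.0003, 0.0201, 0.0008] -0.007
[0.0003, 0.0226, 0.0008] -0.007
[0.0029, 0.0325, 0.0008] 0.126
[0.0046, 0.0427, 0.0008] 0.26
[0.0051, 0.053, 0.0008] 0.393
[0.0046, 0.0633, 0.0008] 0.526
[0.003, 0.0735, 0.0008] 0.66
[0.0003, 0.0834, 0.0008] 0.793
```

View pics/c3.png

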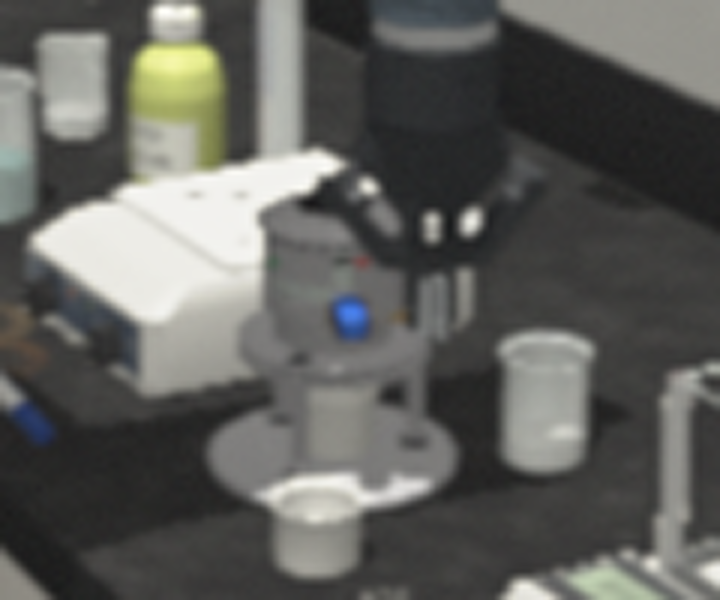

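The picture shows the shut fingers at crop (445,335), beside the handle at (352,318). The knuckles sit above the handle and outside the cap, so the way is clear. Now pushing round.

>>> send_rows:
  motion:
    - [[0,0.0126,0],0]
    - [[0,0.0226,0],0]
    - [[0.0015,0.0275,0],0.06]
    - [[0.0029,0.0325,0],0.126]
    - [[0.0038,0.0376,0],0.19]
    - [[0.0046,0.0427,0],0.26]
    - [[0.0049,0.048,0],0.325]
    - [[0.0051,0.053,0],0.393]
    - [[0.0046,0.0633,0],0.526]
    - [[0.0046,0.0633,0],0.526]

```text
clock: 7.28
ee_pos: [499.1, 87.3, 113.4]
tool_rot: [-1.14, 2.927, -0.0]
force: [0.7, 0.3, -0.1]
opening: 0.5
gripper_force: 0.0
```

```bash
python3 - <<'E'
from h import *
plan([behind(-113.5-d,24,112) for d in(24,30,36,42,48,54,58,60,62)])
b=get_image("side")
h=cv2.cvtColor(b["image"],cv2.COLOR_RGB2HSV)
m=cv2.inRange(h,(100,130,50),(130,255,255));k=np.zeros_like(m);k[170:235,270:320]=m[170:235,270:320]
w=cv2.connectedComponentsWithStats(k)[3][1:];print(w)
for d in(0,10,15,20,25): print(d,proj(b,behind(-113.5-d,0,124,72)[:3]).round(1))
E
```

```text
clock 7.28 tcp [499.1  87.3 113.4] ydir 132.6 open 0.5 F [ 0.7  0.3 -0.1] tilt [ 0.001  0.    -1.   ]
[-0.0, -0.0005, 0.0018] 0.002
[0.0026, 0.0094, 0.0018] 0.135
[0.0042, 0.0196, 0.0018] 0.268
[0.0046, 0.0299, 0.0018] 0.402
[0.004, 0.0402, 0.0017] 0.535
[0.0024, 0.0504, 0.0017] 0.668
[0.0007, 0.057, 0.0017] 0.757
[-0.0004, 0.0603, 0.0017] 0.802
[-0.0015, 0.0635, 0.0017] 0.846
[[288.59259259 202.33333333]]
0 [297.9 202.1]
10 [294.  202.1]
15 [292.1 202.1]
20 [290.2 201.9]
25 [288.4 201.7]
```

The handle has turned about 24°, matching the plan. Carrying on.

>>> send_rows:
  motion:
    - [[0.0026,0.0094,0.001],0.135]
    - [[0.0036,0.0145,0.001],0.2]
    - [[0.0042,0.0196,0.001],0.268]
    - [[0.0046,0.0299,0.001],0.402]
    - [[0.0043,0.035,0.001],0.47]
    - [[0.004,0.0402,0.001],0.535]
    - [[0.0032,0.0453,0.001],0.6]
    - [[0.0024,0.0504,0.001],0.668]
    - [[0.0007,0.057,0.001],0.757]
    - [[0.0007,0.057,0.001],0.757]

```text
clock: 8.57
ee_pos: [468.2, 120.2, 112.2]
tool_rot: [0.235, -3.133, 0.0]
force: [-0.6, -1.0, 0.2]
opening: -0.1
gripper_force: 0.3
```

```bash
python3 - <<'E'
from h import *
plan([behind(-113.5-d,24,112) for d in(58,60,62,64)])
b=get_image("side")
h=cv2.cvtColor(b["image"],cv2.COLOR_RGB2HSV)
m=cv2.inRange(h,(100,130,50),(130,255,255));k=np.zeros_like(m);k[170:235,265:320]=m[170:235,265:320]
w=cv2.connectedComponentsWithStats(k);print(w[2][1:],w[3][1:])
for d in(50,55,58,60,62): print(d,proj(b,behind(-113.5-d,0,124,72)[:3]).round(1))
E
```

```text
clock 8.57 tcp [468.2 120.2 112.2] ydir 98.6 open -0.1 F [-0.6 -1.   0.2] tilt [-0. -0. -1.]
[0.0004, 0.0004, 0.0002] 0.002
[0.0013, 0.0037, 0.0002] 0.046
[0.0022, 0.007, 0.0002] 0.091
[0.003, 0.0103, 0.0002] 0.135
[[309 188   5   3   7]
 [276 199   3   4   8]] [[310.85714286 188.85714286]
 [276.625      200.125     ]]
50 [280.2 199.9]
55 [278.9 199.4]
58 [278.2 199. ]
60 [277.8 198.8]
62 [277.3 198.6]
```

>>> send_rows:
  motion:
    - [[0.0006,0.0015,0],0.02]
    - [[0.0013,0.0037,0],0.046]
    - [[0.0018,0.0053,0],0.07]
    - [[0.0022,0.007,0],0.09]
    - [[0.0022,0.007,0],0.09]

```text
clock: 9.25
ee_pos: [465.8, 125.6, 112.1]
tool_rot: [-0.12, 3.139, 0.0]
force: [1.3, -1.2, 0.5]
opening: -0.3
gripper_force: 0.8
```

>>> send_rows:
  motion:
    - [[0,0.001,0],0]
    - [[0,0.002,0],0]
    - [[0,0.003,0],0]
    - [[0,0.003,0],0]

```text
clock: 9.75
ee_pos: [465.5, 127.9, 112.0]
tool_rot: [0.121, -3.139, 0.0]
force: [-0.4, -2.9, 1.0]
opening: -0.0
gripper_force: 1.1
```

>>> send_rows:
  motion:
    - [[0,0.001,0],0]
    - [[0,0.002,0],0]
    - [[0,0.003,0],0]
    - [[0,0.003,0],0]

```text
clock: 10.25
ee_pos: [465.3, 128.8, 112.0]
tool_rot: [0.119, -3.139, 0.005]
force: [-1.2, -10.7, 1.7]
opening: 0.1
gripper_force: 5.7
```

>>> send_rows:
  motion:
    - [[0,0.0015,0],0]
    - [[0,0.003,0],0]
    - [[0,0.003,0],0]

```text
clock: 10.62
ee_pos: [465.2, 129.5, 112.0]
tool_rot: [0.117, -3.139, 0.011]
force: [-1.7, -21.6, 3.1]
opening: -0.1
gripper_force: 10.8
```

>>> send_rows:
  motion:
    - [[0,-0.015,0],0]
    - [[0,-0.04,0],0]
    - [[0,-0.05,-0.03],0]
    - [[0,-0.05,-0.1],0]
    - [[0,-0.08,-0.15],0]
    - [[0,-0.15,-0.15],0]
    - [[0,-0.22,-0.15],0]
    - [[0,-0.27,-0.15],0]
    - [[0,-0.27,-0.15],0]

```text
clock: 11.75
ee_pos: [482.2, -85.0, 231.8]
tool_rot: [-0.115, 3.139, 0.001]
force: [0.1, 0.0, 0.0]
opening: -0.2
gripper_force: 0.0
```

```bash
python3 - <<'E'
from h import *
print(state()["ee_pos"],state()["force"])
a=get_image("top");b=get_image("side")
h=cv2.cvtColor(b["image"],cv2.COLOR_RGB2HSV)
m=cv2.inRange(h,(100,130,50),(130,255,255));k=np.zeros_like(m);k[170:235,265:320]=m[170:235,265:320]
w=cv2.connectedComponentsWithStats(k);print(w[3][1:])
h=cv2.cvtColor(a["image"],cv2.COLOR_RGB2HSV)
m=cv2.inRange(h,(100,130,50),(130,255,255));k=np.zeros_like(m);k[175:233,270:335]=m[175:233,270:335]
for q in cv2.connectedComponentsWithStats(k)[3][1:]: print(q,onz(a,*q,131))
A=cv2.resize(a["image"][170:245,260:350],None,fx=6,fy=6,interpolation=2)[:,:,::-1]
B=cv2.resize(b["image"][165:260,255:350],None,fx=6,fy=6,interpolation=2)[:,:,::-1]
C=np.zeros((570,1110,3),np.uint8);C[:450,:540]=A;C[:,540:]=B
cv2.imwrite("pics/c4.png",cv2.resize(C,(800,411)))
E
```

```text
[482.18725721 -84.95540093 231.78909265] [0.12861773 0.04882425 0.00375115]
[[311.73333333 189.33333333]
 [276.78571429 198.42857143]]
[299.5 190.5] [609.86921545 161.10040899 131.        ]
[301.93103448 224.48275862] [466.27057789 150.89016647 131.        ]
```

View pics/c4.png

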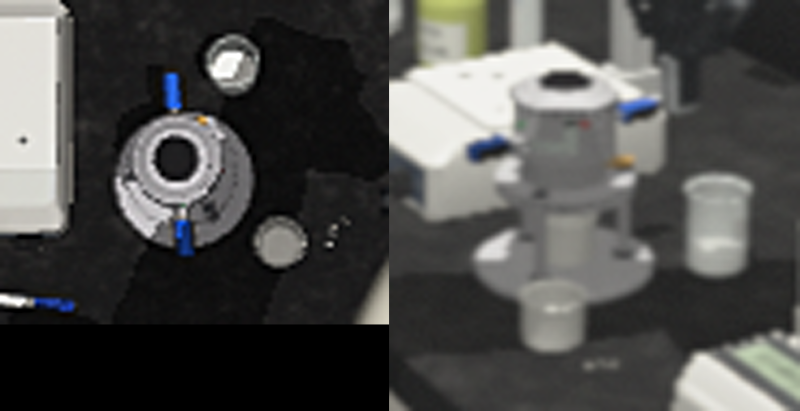

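The handles now lie along about 4°, some 62° clockwise of the start and against the stop. The cap is seated, and the cups and beaker are where they were: crop (280,241), (232,63).

```bash
python3 -c "
from station import *
print(close_job())"
```

```text
the job is handed in; nothing more can be done
None
```

The cap is pressed down onto the collar and turned about 62° clockwise to the slots' end stops; the cups and beaker stayed in place, and I handed the job in at about 12 s.

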